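# Load a pressing pack over the lip and weight it

### The job

Slide the pressing pack up the ramp of the loading board and over its lip, without lifting it off the board, so that it drops flat into the bed, and press it home against the sprung felt pad with a light push of about 8 newtons: enough that the spring gives, never 14 newtons. Let go, leaving the pack resting against the pad, then lay the cloth-covered lead weight that lies by itself at the left gently and flat on the middle of the pack. Leave the jar, the loupe and the tape roll where they are.

Things in the scene. Friction and masses are not known exactly. Their poses are not given: they have to be found in the camera images.
- board: loading board, fixed to the table, plywood with wooden edges, 180 mm wide (its y). Its x is level and points the way the pack is pushed, z up; origin on the table under the middle of the lip. Level bed behind the lip: top 6 mm above the table, from x = 4 to 204 mm. Side guides 20 mm high leave 146 mm between them (y = +-73 mm); before the lip they flare outward back to x = -50 mm, 22 mm high
- ramp_foot (a point): middle of the foot of the ramp, where it leaves the table, 115 mm before the board's origin; same axes as the board. From here the ramp rises evenly over 111 mm to the lip
- lip_top (a point): middle of the flat top of the lip, a strip of darker wood 8 mm wide (x) across the whole board, 13 mm above the table and so 7 mm above the bed behind it; same axes as the board
- stop: aluminium stop bracket at the far end of the bed, fixed to the board, same origin and axes. On rods it carries an upright felt-faced pad, 110 mm wide, 8 to 26 mm above the table. The pad was set by hand and is NOT measured: its face at rest is somewhere from x = 118 to 144 mm. It is sprung: gives 1 mm per 2.2 N from the first touch, at most 10 mm
- pack_center (a point): pressing pack: loose flat tan block of board and leaves, 100 (own x) x 130 (y) x 24 mm, about 0.22 kg, too wide to grasp; its centre. Starts on the table before the ramp, x roughly along the board's. Tipping over the lip, its rear lower edge rises to 20 mm above the table while 50 mm before the lip: push about 10 mm above the table at first, 26 mm there, 22 to 24 mm behind the lip
- weight_center (a point): the dark grey cloth-covered lead weight, 100 mm along its own x, 44 mm along y (grasp across this), 26 mm high, about 0.6 kg. This point is its centre, 13 mm above its underside. It starts on the table to the left of the board
- jar: bystander: white screw jar with red lid, 55 mm across, 80 mm high, beyond the board; origin under its centre
- loupe: bystander: black stand loupe, 43 mm across, 38 mm high, at the right near the robot; origin under its centre
- tape: bystander: roll of tan tape lying flat, 98 mm across, 25 mm high, far right; origin under its centre
Mind the look-alikes: they are no part of the job. What is meant by the part that bears weight_center is not pink, and is the smaller of those in its own colour.

How it is judged:
By the outcome, as a careful person would: the job done as asked, in the order asked, and still so for the second after the job is handed in, with the robot touching nothing.
It also fails if it takes over 72 s, if anything falls off the work surface, if the arm or the gripper's body presses on something with over 40 N, if the wrist force passes 120 N, or if a joint passes its speed limit or range.

### The arm

A 7-joint arm with a two-finger parallel gripper is mounted at the origin on the work surface; the furniture and walls round the work are solid. World frame = base frame: x ahead of the robot, y to its left, z up, the work surface at z = 0. Lengths are in m, angles in rad, forces in N, time in s.
With the tool pointing down it reaches from about 0.425 to 0.925 m from the base axis. Payload 6.8 kg.
Tool frame: the origin (TCP) lies on the centre line of the jaws, within the pads' length; the fingertips stand 11 mm ahead of it and the grasp point (between the pads) lies 8 mm behind it; z points along the fingers, y is the direction in which the jaws open and shut (so a half turn about z gives the same grasp; the last joint's range is limited). The gripper opens to 85 mm and grips with 20 to 120 N. Pads are 22 mm wide; open, the fingers measure 114 mm over their backs; the gripper's body (76 mm by 85 mm) begins 54 mm behind the grasp point. The pads swing forward as they close: fully open they stand 13 mm farther back than shut.
Start: joints at [-1.396, 0.477, 0.022, 1.555, -0.011, 1.109, -0.083], TCP at [0.188, 0.648, 0.242] pointing down, gripper open.
Joint ranges: [-2.96, 2.96], [-0.34, 2.1], [-1.41, 1.46], [0.24, 2.44], [-1.37, 4.51], [0.17, 1.92], [-2.96, 2.96]. Speed limits (rad/s): [2.39, 2.39, 3.14, 3.14, 3.14, 3.14, 3.14].

### API

Orientations are given as a rotation vector (axis times angle).
In Python, from bench import r gives the robot as it stands.
- The arm moves only by the tool send_rows, never from a script. Its argument "deltas" is a list of rows, each a list of 7 numbers: the opening, from 0 (shut) to 1 (fully open), then the shift along the tool's x, y, z as a fraction of full scale, then the turn, a rotation vector about the tool's x, y, z as a fraction of full scale. In form: [[hand, x, y, z, ax, ay, az], ...]. A call has 1 to 20 rows; each row is the pose to reach, as a shift and turn from the pose commanded when the call began, along the tool's axes at that moment, turning the shorter way round; what a row does not reach only later rows make up. Full scale, the value 1, is 150 mm for a shift and 180 degrees for a turn. A row lasts 1/12 s, in which the tool goes at most 41.7 mm and 7.16 degrees, less where a joint would pass 70% of its speed; a pose out of reach is approached as far as the arm can. A call with a number of a shift or a turn outside -1 to 1 is refused whole. A call with a gripper value outside its range is refused whole. The fingers move at their own pace and stop on an object; "squeeze" is the grip in N (left out, the last holds). Time passes only in rows, so rows that repeat a pose let the fingers close. It gives the time, the measured TCP pose, the force and the opening at its end, in the units of the state.
- r.get_obs(): the state, without advancing time (a new reading comes with each control period).
- r.grab_frame(name): name is "scene" or "top" or "wrist"; returns a dict with "pixels" (400x640x3 uint8, red, green, blue), "camera_matrix" (3x3 intrinsics, pixels), "rvec" (rotation vector, rad) and "tvec" (3), from world to camera coordinates, as OpenCV has them. Camera axes: x right, y down, z forward; pixel columns grow to the right and rows downward; lengths in m; the calibration is good to about 2 mm. The wrist camera is an equidistant fisheye: a pixel r from the principal point sees the ray r / f radians off the axis. A picture is of the moment at which its call begins. There is no depth.
- r.hand_in(): hands the job in, once; it reports no verdict.
The state is a dict: "clock": time; "joints": joint angles; "qvel": joint speeds; "tau": joint torques, N m; "tcp_pos": TCP position; "orientation": TCP orientation; "contact_force": force on the tool from outside, world axes, zero at the start; "moment": the same for the moment, N m; "grip_width": finger opening in m.
Only numpy, scipy, OpenCV 4.12 (cv2) and the standard library are available. Lean on these libraries where they do the work, as an engineer would, in place of code of your own. Each camera call takes 0.05 s, during which the arm holds its last target. There are 200 camera calls.

## Working session

There is one attempt and no reset: what is moved stays moved. The work goes in short steps, Python scripts to look and compute and a tool call to move; the robot and the scene stay as the last step left them, time stands still between calls to the robot, and variables do not carry over. Pictures are saved under pics/ and viewed, about 8 in all and at most 12, crops included, and the job is handed in when it is done.

Besides the shell and the picture viewer there is one more tool, called after "Request:" as a command line: name --pt "numbers of a row" for each row, then --argument value for the rest. send_rows: Moves the arm, as the interface text tells. Shift numbers are shares of 150 mm and turn numbers shares of 180 degrees, none past 1 either way. Its arguments: {"type":"object","properties":{"deltas":{"type":"array","items":{"type":"array","items":{"type":"number"}}},"squeeze":{"type":"number"}},"required":["deltas"]}

```bash
ls; mkdir -p pics
cat > h.py <<'E'
import numpy as np, cv2
from bench import r
from scipy.spatial.transform import Rotation as R
def snap(name,fn):
    f=r.grab_frame(name); cv2.imwrite('pics/'+fn+'.png',f['pixels'][:,:,::-1]); np.savez('pics/'+fn+'.npz',**f); return f
def ray(f,uv):
    K=f['camera_matrix'];Rm=cv2.Rodrigues(np.array(f['rvec'],float))[0];t=np.array(f['tvec']).ravel()
    d=np.array([(uv[0]-K[0,2])/K[0,0],(uv[1]-K[1,2])/K[1,1]])
    if 'wr' in f and f['wr']:
        th=np.linalg.norm(d); v=np.array([*(d/max(th,1e-9)*np.sin(th)),np.cos(th)])
    else: v=np.array([*d,1.])
    return -Rm.T@t, Rm.T@v
def onz(f,uv,z):
    c,v=ray(f,uv); return c+v*(z-c[2])/v[2]
def proj(f,P):
    K=f['camera_matrix']
    return cv2.projectPoints(np.array(P,float).reshape(-1,1,3),np.array(f['rvec'],float),np.array(f['tvec'],float),K,None)[0][:,0]
def load(fn,wr=False):
    f=dict(np.load('pics/'+fn+'.npz')); f['wr']=wr; return f
def st():
    o=r.get_obs(); print({k:np.round(o[k],4) for k in ('clock','tcp_pos','orientation','contact_force','grip_width','joints')})
    print(R.from_rotvec(o['orientation']).as_matrix().round(4)); return o
E
python3 - <<'E'
from h import *
a=snap('scene','s1');b=snap('top','t1');st()
for f in(a,b): print(f['camera_matrix'],f['rvec'],f['tvec'])
E
```

```text
pics
{'clock': np.float64(0.1), 'tcp_pos': array([0.1882, 0.6477, 0.2414]), 'orientation': array([-4.4270e-01, -3.1101e+00,  2.6000e-03]), 'contact_force': array([ 0.261 , -0.1405, -1.1334]), 'grip_width': np.float64(0.0851), 'joints': array([-1.3961,  0.4777,  0.0224,  1.5563, -0.0115,  1.1093, -0.0831])}
[[-9.603e-01  2.790e-01 -4.000e-04]
 [ 2.790e-01  9.603e-01 -1.700e-03]
 [-1.000e-04 -1.700e-03 -1.000e+00]]
[[494.2212345    0.         329.2240465 ]
 [  0.         494.2212345  202.59566343]
 [  0.           0.           1.        ]] [ 2.05336928 -1.02858557  0.5172358 ] [-0.35012265  0.30670205  1.19516852]
[[509.27731412   0.         316.65692965]
 [  0.         509.27731412 201.64275656]
 [  0.           0.           1.        ]] [ 2.14108852 -2.18199558  0.13162684] [-0.01945314  0.57551108  1.66593002]
```

View pics/s1.png

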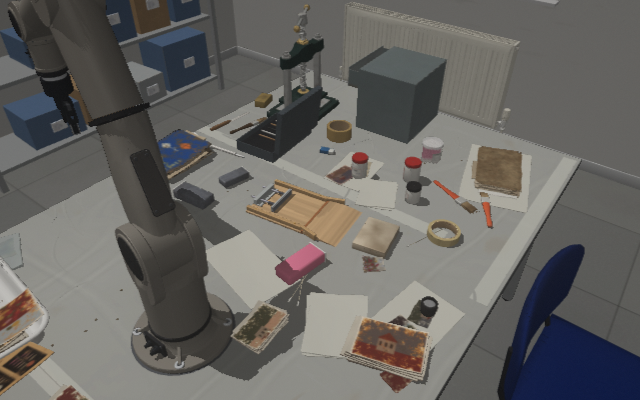

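View pics/t1.png

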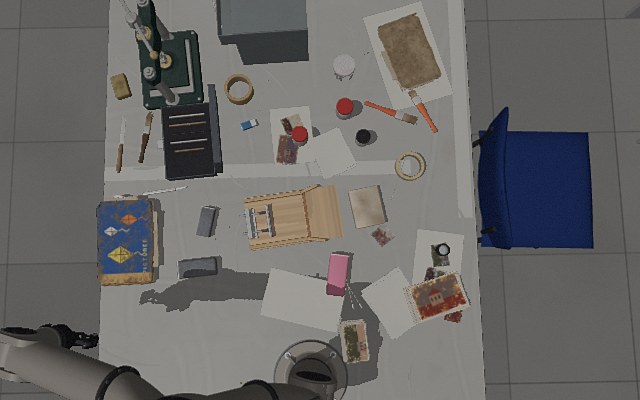

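The scene camera shows the board at (300,208), the pack at (376,237) and two grey weights at (194,193) and (233,177). In the top view the board is at about (290,217), the pack at (367,207), and the grey blocks at (208,221) and (198,267). I need an enlarged crop.

Run:
```python
from h import *
f=load('t1');im=f['pixels'][:,:,::-1][170:290,165:400]
im=cv2.resize(im,None,fx=3.4,fy=3.4,interpolation=cv2.INTER_CUBIC);cv2.imwrite('pics/t1c.png',im);print(im.shape)
```

```text
(408, 799, 3)
```

View pics/t1c.png

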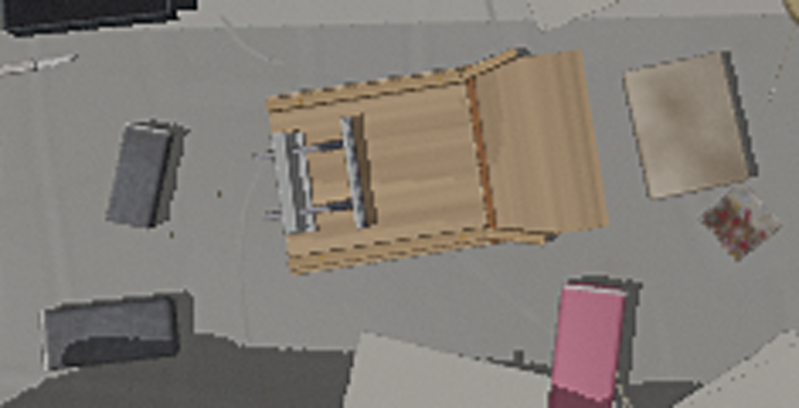

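The crop shows the ramp foot edge from (580,50) to (607,228), the dark lip strip from (472,78) to (490,228), and the pad face from (355,118) to (374,226). The pack's top spans (625,72) to (752,180). The smaller grey weight is at (140,175) and the larger at (110,330).

Run:
```python
from h import *
f=load('t1')
def c(u,v,z): return onz(f,(u/3.4+165,v/3.4+170),z)
P=lambda L,z:np.array([c(u,v,z) for u,v in L])
foot=P([(581,50),(607,228)],.0);lip=P([(472,78),(490,228)],.013);pad=P([(356,118),(374,226)],.026)
far=P([(268,103),(290,270)],.026-.006)
pack=P([(624,72),(723,52),(751,177),(652,198)],.024)
w=P([(127,123),(172,128),(153,227),(107,220)],.026);W2=P([(45,310),(172,297),(178,353),(48,367)],.026)
for n,a in dict(foot=foot,lip=lip,pad=pad,far=far,pack=pack,w=w,W2=W2).items(): print(n,a.round(4).tolist(),a.mean(0).round(4),np.linalg.norm(np.diff(a,axis=0),axis=1).round(4))
```

```text
foot [[0.6362, -0.0973, 0.0], [0.4569, -0.119, 0.0]] [ 0.5466 -0.1081  0.    ] [0.1806]
lip [[0.6081, 0.0125, 0.013], [0.4585, -0.0029, 0.013]] [0.5333 0.0048 0.013 ] [0.1504]
pad [[0.5686, 0.1272, 0.026], [0.462, 0.1104, 0.026]] [0.5153 0.1188 0.026 ] [0.108]
far [[0.5859, 0.2147, 0.02], [0.4208, 0.1935, 0.02]] [0.5034 0.2041 0.02  ] [0.1665]
pack [[0.6097, -0.1384, 0.024], [0.6279, -0.2371, 0.024], [0.5032, -0.2605, 0.024], [0.4844, -0.1625, 0.024]] [ 0.5563 -0.1996  0.024 ] [0.1004 0.1269 0.0997]
w [[0.5679, 0.3527, 0.026], [0.5621, 0.3084, 0.026], [0.4651, 0.3265, 0.026], [0.4728, 0.3716, 0.026]] [0.517  0.3398 0.026 ] [0.0447 0.0987 0.0457]
W2 [[0.3864, 0.431, 0.026], [0.3966, 0.3077, 0.026], [0.3425, 0.3016, 0.026], [0.3315, 0.4274, 0.026]] [0.3643 0.3669 0.026 ] [0.1238 0.0545 0.1263]
```

Request:
send_rows --pt "1 -0.25 -0.15 0 0 0 0" --pt "1 -0.5 -0.3 0 0 0 0" --pt "1 -0.75 -0.45 0 0 0 0" --pt "1 -1 -0.6 0 0 0 0" --pt "1 -1 -0.6 0 0 0 0"

```text
clock: 0.52
tcp_pos: [0.3142, 0.5131, 0.2421]
orientation: [0.458, 3.105, -0.006]
contact_force: [1.2, -0.6, 0.1]
grip_width: 0.0852
```

Request:
send_rows --pt "1 -0.25 -0.15 0 0 0 0" --pt "1 -0.5 -0.3 0 0 0 0" --pt "1 -0.75 -0.45 0 0 0 0" --pt "1 -1 -0.6 0 0 0 0" --pt "1 -1 -0.6 0 0 0 0"

```text
clock: 0.93
tcp_pos: [0.432, 0.3843, 0.2423]
orientation: [0.458, 3.105, -0.005]
contact_force: [0.9, -1.2, 0.3]
grip_width: 0.0854
```

Request:
send_rows --pt "1 -0.11 -0.2 0 0 0 0" --pt "1 -0.22 -0.4 0 0 0 0" --pt "1 -0.33 -0.6 0 0 0 0" --pt "1 -0.44 -0.81 0 0 0 0"

```text
clock: 1.27
tcp_pos: [0.4556, 0.2554, 0.242]
orientation: [-0.442, -3.11, 0.0]
contact_force: [0.3, 0.0, -0.1]
grip_width: 0.0857
```

Request:
send_rows --pt "1 -0.11 -0.2 0 0 0 0" --pt "1 -0.22 -0.4 0 0 0 0" --pt "1 -0.33 -0.6 0 0 0 0" --pt "1 -0.44 -0.81 0 0 0 0"

```text
clock: 1.6
tcp_pos: [0.4851, 0.1203, 0.2422]
orientation: [-0.442, -3.11, -0.0]
contact_force: [0.2, 0.3, -0.1]
grip_width: 0.0853
```

Request:
send_rows --pt "1 -0.11 -0.2 0 0 0 0" --pt "1 -0.22 -0.4 0 0 0 0" --pt "1 -0.33 -0.6 0 0 0 0" --pt "1 -0.44 -0.81 0 0 0 0"

```text
clock: 1.93
tcp_pos: [0.5146, -0.0148, 0.2422]
orientation: [-0.442, -3.11, -0.0]
contact_force: [0.8, 0.4, 0.4]
grip_width: 0.0855
```

Request:
send_rows --pt "1 -0.11 -0.2 0 0 0 0" --pt "1 -0.22 -0.4 0 0 0 0" --pt "1 -0.33 -0.6 0 0 0 0" --pt "1 -0.44 -0.81 0 0 0 0"

```text
clock: 2.27
tcp_pos: [0.5443, -0.1497, 0.2421]
orientation: [-0.442, -3.11, -0.0]
contact_force: [1.1, 1.0, 0.5]
grip_width: 0.0854
```

Request:
send_rows --pt "1 -0.11 -0.2 0 0 0 0.04" --pt "1 -0.22 -0.4 0 0 0 0.08" --pt "1 -0.33 -0.6 0 0 0 0.12" --pt "1 -0.44 -0.81 0 0 0 0.16" --pt "1 -0.44 -0.81 0 0 0 0.2" --pt "1 -0.44 -0.81 0 0 0 0.24" --pt "1 -0.44 -0.81 0 0 0 0.28" --pt "1 -0.44 -0.81 0 0 0 0.32" --pt "1 -0.44 -0.81 0 0 0 0.367" --pt "1 -0.44 -0.81 0 0 0 0.367"

```text
clock: 3.1
tcp_pos: [0.5736, -0.2833, 0.2417]
orientation: [-2.071, -2.361, 0.001]
contact_force: [-0.2, -0.5, 0.1]
grip_width: 0.0855
```

Run:
```python
from h import *
st();f=snap('wrist','w1');print(f['camera_matrix'],f['rvec'],f['tvec'])
```

```text
{'clock': np.float64(3.1), 'tcp_pos': array([ 0.5736, -0.2833,  0.2417]), 'orientation': array([-2.0714e+00, -2.3608e+00,  1.0000e-03]), 'contact_force': array([-0.2041, -0.5468,  0.1157]), 'grip_width': np.float64(0.0855), 'joints': array([-0.1409,  0.4977,  0.711 ,  1.68  , -0.3569,  1.0989,  0.8056])}
[[-1.300e-01  9.915e-01 -1.100e-03]
 [ 9.915e-01  1.300e-01  1.000e-04]
 [ 3.000e-04 -1.100e-03 -1.000e+00]]
[[309.70691629   0.         322.67554604]
 [  0.         309.70691629 199.04002018]
 [  0.           0.           1.        ]] [-2.83520373 -0.18619418 -0.02455475] [-0.53111463 -0.3780179   0.27475749]
```

View pics/w1.png

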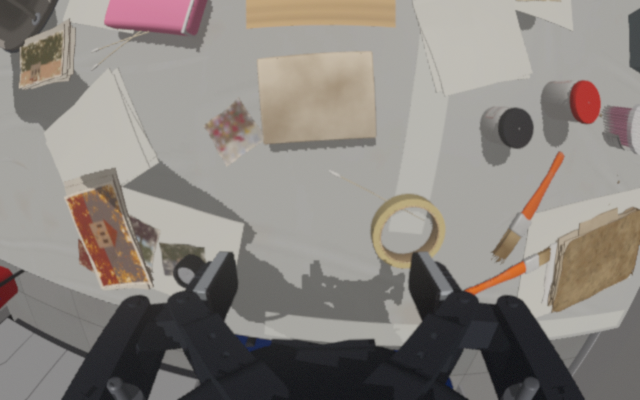

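Wrist view: the pack's top has corners (258,58), (373,52), (375,138) and (263,144). The tape is at (408,230), the loupe at (190,270), and the fingertips at about (233,253) and (413,253).

Run:
```python
from h import *
f=load('w1',True)
print('pack',[onz(f,u,.024).round(4).tolist() for u in [(258,58),(373,52),(376,138),(263,144)]])
print('tape',onz(f,(408,231),.025).round(3),'tapeL',onz(f,(372,231),.025).round(3),'loupe',onz(f,(188,268),.038).round(3))
Rt=R.from_rotvec([-2.0714,-2.3608,.001]).as_matrix();p=np.array([.5736,-.2833,.2417])
for u in [(233,253),(413,253),(212,300),(432,300)]:
    c,v=ray(f,u);c=Rt.T@(c-p);v=Rt.T@v
    s=np.sign(v[1]); k=(s*.0427-c[1])/v[1]; print(u,(c+k*v).round(4),c.round(4))
```

```text
pack [[0.484, -0.1612, 0.024], [0.6103, -0.1385, 0.024], [0.6278, -0.2354, 0.024], [0.501, -0.2589, 0.024]]
tape [ 0.689 -0.343  0.025] tapeL [ 0.643 -0.348  0.025] loupe [ 0.411 -0.43   0.038]
(233, 253) [ 0.0095 -0.0427 -0.0037] [ 7.600e-02  1.000e-04 -1.313e-01]
(413, 253) [ 0.0099  0.0427 -0.0043] [ 7.600e-02  1.000e-04 -1.313e-01]
(212, 300) [ 0.0062 -0.0427 -0.0378] [ 7.600e-02  1.000e-04 -1.313e-01]
(432, 300) [ 0.0054  0.0427 -0.0365] [ 7.600e-02  1.000e-04 -1.313e-01]
```

Request:
send_rows --pt "1 0 -0.02 0.25 0 0 0" --pt "1 0 -0.04 0.5 0 0 0" --pt "1 0 -0.045 0.75 0 0 0" --pt "1 0 -0.045 1 0 0 0" --pt "1 0 -0.045 1 0 0 0"

```text
clock: 3.57
tcp_pos: [0.5626, -0.2816, 0.0852]
orientation: [-2.054, -2.361, 0.005]
contact_force: [-0.8, 1.6, -0.3]
grip_width: 0.0853
```

Request:
send_rows --pt "1 0 0 0.15 0 0 0" --pt "1 0 0 0.3 0 0 0" --pt "1 0 0 0.42 0 0 0" --pt "1 0 0 0.5 0 0 0" --pt "1 0 0 0.55 0 0 0" --pt "1 0 0 0.55 0 0 0"

```text
clock: 4.07
tcp_pos: [0.5669, -0.2845, 0.0096]
orientation: [-2.065, -2.367, 0.0]
contact_force: [-0.1, -0.3, 0.3]
grip_width: 0.0853
```

Request:
send_rows --pt "1 0.05 0 0 0 0 0" --pt "1 0.1 0 0 0 0 0" --pt "1 0.14 0 0 0 0 0" --pt "1 0.17 0 0 0 0 0" --pt "1 0.2 0 0 0 0 0" --pt "1 0.23 0 0 0 0 0" --pt "1 0.27 0 0 0 0 0" --pt "1 0.31 0 0 0 0 0" --pt "1 0.35 0 0 0 0 0" --pt "1 0.39 0 0 0 0 0" --pt "1 0.43 0 0 0 0 0" --pt "1 0.47 0 0 0 0 0" --pt "1 0.51 0 0 0 0 0" --pt "1 0.55 0 0 0 0 0" --pt "1 0.59 0 0 0 0 0" --pt "1 0.63 0.003 0 0 0 0" --pt "1 0.67 0.006 0 0 0 0" --pt "1 0.7 0.01 0 0 0 0" --pt "1 0.73 0.013 0 0 0 0" --pt "1 0.73 0.013 0 0 0 0"

```text
clock: 5.73
tcp_pos: [0.554, -0.1743, 0.0096]
orientation: [-2.064, -2.367, -0.001]
contact_force: [0.8, 0.8, -0.1]
grip_width: 0.0854
```

Run:
```python
from h import *
st();f=snap('top','t2');snap('wrist','w2')
im=f['pixels'][:,:,::-1][170:270,230:400]
im=cv2.resize(im,None,fx=4.5,fy=4.5,interpolation=cv2.INTER_CUBIC)
w=cv2.imread('pics/w2.png')[0:200,120:520]; w=cv2.resize(w,None,fx=.95*2*0.5/.5/1.9*1.9/2*1.0,fy=.95)
W=np.zeros((im.shape[0]+0,765,3),np.uint8);cv2.imwrite('pics/t2c.png',im)
```

```text
{'clock': np.float64(5.7333), 'tcp_pos': array([ 0.554 , -0.1743,  0.0096]), 'orientation': array([-2.0641e+00, -2.3666e+00, -8.0000e-04]), 'contact_force': array([ 0.8343,  0.796 , -0.0604]), 'grip_width': np.float64(0.0854), 'joints': array([-0.1863,  0.7078,  0.5176,  1.9599, -0.5832,  0.6262,  0.8496])}
[[-1.360e-01  9.907e-01 -7.000e-04]
 [ 9.907e-01  1.360e-01  1.300e-03]
 [ 1.300e-03 -5.000e-04 -1.000e+00]]
```

View pics/w2.png

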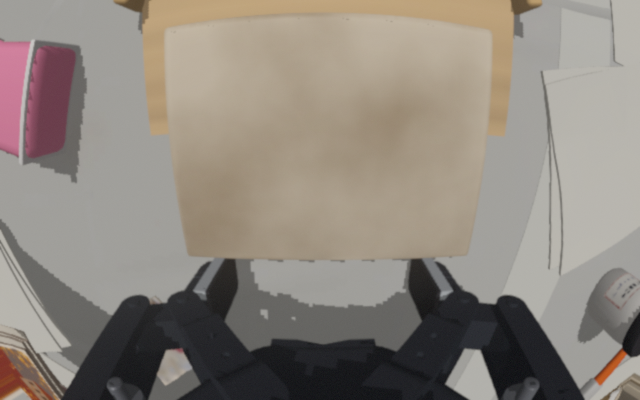

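The wrist view shows the pack square against both fingers, with its rear edge at row 257. It is centred on the ramp (pack 165 to 492, ramp 150 to 507).

Request:
send_rows --pt "1 0.03 0 0 0 0 0" --pt "1 0.07 0 0 0 0 0" --pt "1 0.11 0 0 0 0 0" --pt "1 0.15 0 0 0 0 0" --pt "1 0.19 0 0 0 0 0" --pt "1 0.23 0 0 0 0 0" --pt "1 0.27 0 0 0 0 0" --pt "1 0.31 0 0 0 0 0" --pt "1 0.35 0 -0.005 0 0 0" --pt "1 0.39 0 -0.013 0 0 0" --pt "1 0.43 0 -0.022 0 0 0" --pt "1 0.47 0 -0.031 0 0 0" --pt "1 0.51 0 -0.04 0 0 0" --pt "1 0.55 0 -0.05 0 0 0" --pt "1 0.59 0 -0.06 0 0 0" --pt "1 0.63 0 -0.07 0 0 0" --pt "1 0.66 0 -0.078 0 0 0" --pt "1 0.69 0 -0.085 0 0 0" --pt "1 0.71 0 -0.09 0 0 0" --pt "1 0.71 0 -0.09 0 0 0"

```text
clock: 7.5
tcp_pos: [0.5398, -0.0695, 0.0234]
orientation: [-2.065, -2.367, -0.001]
contact_force: [-0.2, 0.1, -0.9]
grip_width: 0.0853
```

Run:
```python
from h import *
st();snap('wrist','w3')
```

```text
{'clock': np.float64(7.5), 'tcp_pos': array([ 0.5398, -0.0695,  0.0234]), 'orientation': array([-2.0653e+00, -2.3669e+00, -5.0000e-04]), 'contact_force': array([-0.2394,  0.0663, -0.8891]), 'grip_width': np.float64(0.0853), 'joints': array([-0.4018,  0.6481,  0.5448,  2.0466, -0.5859,  0.6024,  0.6845])}
[[-1.355e-01  9.908e-01 -0.000e+00]
 [ 9.908e-01  1.355e-01  5.000e-04]
 [ 5.000e-04  0.000e+00 -1.000e+00]]
```

View pics/w3.png

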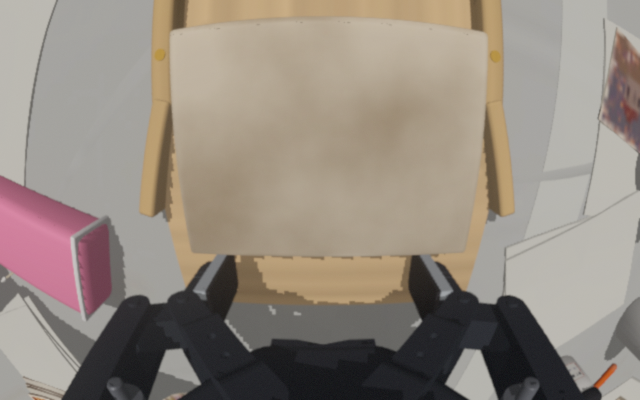

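Pack (170 to 488) is centred between the guides (172 to 486), with the rear edge on both fingers. I'm continuing over the lip.

Request:
send_rows --pt "1 0.02 0 -0.004 0 0 0" --pt "1 0.04 0 -0.007 0 0 0" --pt "1 0.06 0 -0.007 0 0 0" --pt "1 0.08 0 -0.007 0 0 0" --pt "1 0.1 0 -0.007 0 0 0" --pt "1 0.12 0 -0.007 0 0 0" --pt "1 0.14 0 -0.007 0 0 0" --pt "1 0.16 0 -0.007 0 0 0" --pt "1 0.19 0 -0.007 0 0 0" --pt "1 0.22 0 -0.005 0 0 0" --pt "1 0.25 0 -0.002 0 0 0" --pt "1 0.28 0 0.0 0 0 0" --pt "1 0.31 0 0.003 0 0 0" --pt "1 0.34 0 0.006 0 0 0" --pt "1 0.37 0 0.009 0 0 0" --pt "1 0.4 0 0.011 0 0 0" --pt "1 0.43 0 0.013 0 0 0" --pt "1 0.45 0 0.015 0 0 0" --pt "1 0.47 0 0.015 0 0 0" --pt "1 0.47 0 0.015 0 0 0"

```text
clock: 9.22
tcp_pos: [0.5301, 0.0002, 0.021]
orientation: [-2.065, -2.367, -0.0]
contact_force: [-0.3, -0.8, -0.2]
grip_width: 0.0856
```

Run:
```python
from h import *
st();snap('wrist','w4')
```

```text
{'clock': np.float64(9.2167), 'tcp_pos': array([5.301e-01, 2.000e-04, 2.100e-02]), 'orientation': array([-2.0653e+00, -2.3667e+00, -3.0000e-04]), 'contact_force': array([-0.3459, -0.8231, -0.2027]), 'grip_width': np.float64(0.0856), 'joints': array([-0.5395,  0.6383,  0.5476,  2.0802, -0.6009,  0.5817,  0.5719])}
[[-1.354e-01  9.908e-01 -2.000e-04]
 [ 9.908e-01  1.354e-01  4.000e-04]
 [ 5.000e-04 -2.000e-04 -1.000e+00]]
```

View pics/w4.png

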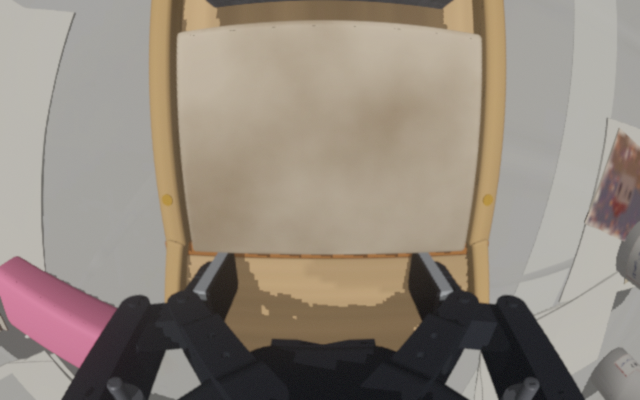

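The pack's rear edge (row 253) is just past the dark lip strip. The pad face shows at rows 6 to 8, with a small gap ahead of the pack's front edge at row 20.

Run:
```python
from h import *
f=load('w4',True);O=np.array([.533,.005]);d=np.array([-.1253,.9921])
for n,u,z in [('front30',(325,20),.030),('rear30',(328,253),.030),('pad26',(325,6),.026)]:
    p=onz(f,u,z);print(n,p.round(4),((p[:2]-O)@d).round(4))
```

```text
front30 [0.5159 0.1101 0.03  ] 0.1064
rear30 [0.5306 0.0135 0.03  ] 0.0087
pad26 [0.515  0.1175 0.026 ] 0.1138
```

Request:
send_rows --pt "1 0.01 0 0 0 0 0" --pt "1 0.02 0 0 0 0 0" --pt "1 0.03 0 0 0 0 0" --pt "1 0.035 0 0 0 0 0" --pt "1 0.04 0 0 0 0 0" --pt "1 0.04 0 0 0 0 0"

```text
clock: 9.77
tcp_pos: [0.5295, 0.0053, 0.0211]
orientation: [2.067, 2.366, 0.0]
contact_force: [0.5, -2.4, 1.9]
grip_width: 0.0857
```

Request:
send_rows --pt "1 0.007 0 0 0 0 0" --pt "1 0.013 0 0 0 0 0" --pt "1 0.013 0 0 0 0 0"

```text
clock: 10.02
tcp_pos: [0.5293, 0.0073, 0.0211]
orientation: [2.066, 2.366, 0.0]
contact_force: [0.4, -2.3, 1.2]
grip_width: 0.0853
```

Run:
```python
from h import *
st();f=snap('wrist','w5')
a=f['pixels'][:,:,::-1][0:60,160:500]; b=load('w4')['pixels'][:,:,::-1][0:60,160:500]
a2=f['pixels'][:,:,::-1][225:275,160:500]
cv2.imwrite('pics/w5c.png',cv2.resize(np.vstack([b,a,a2]),None,fx=2.3,fy=2.3,interpolation=cv2.INTER_CUBIC))
```

```text
{'clock': np.float64(10.0167), 'tcp_pos': array([0.5293, 0.0073, 0.0211]), 'orientation': array([2.0665e+00, 2.3661e+00, 2.0000e-04]), 'contact_force': array([ 0.4158, -2.3394,  1.1689]), 'grip_width': np.float64(0.0853), 'joints': array([-0.5547,  0.6375,  0.549 ,  2.0825, -0.6021,  0.5804,  0.5586])}
[[-1.346e-01  9.909e-01  2.000e-04]
 [ 9.909e-01  1.346e-01 -0.000e+00]
 [-0.000e+00  2.000e-04 -1.000e+00]]
```

View pics/w5c.png

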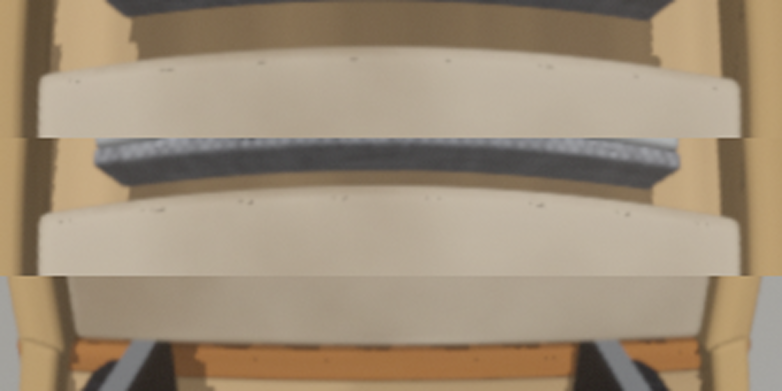

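The crop shows the pad face at about rows 10 to 20, and the pack's front top edge at row 21. A few mm of gap remain.

Run:
```python
from h import *
f=load('w5',True);O=np.array([.533,.005]);d=np.array([-.1253,.9921])
# print vertical brightness profile at centre col
g=f['pixels'][:,:,:].astype(int)
for r_ in range(0,30): print(r_,g[r_,300:340].mean(0).astype(int).tolist(),end=' ')
print()
for n,u,z in [('front30',(320,21),.030),('rear30',(320,254),.030),('padtop',(320,3),.026),('padbot',(320,14),.008)]:
    p=onz(f,u,z);print(n,((p[:2]-O)@d).round(4))
```

```text
0 [128, 128, 131] 1 [116, 116, 119] 2 [98, 97, 99] 3 [81, 80, 82] 4 [74, 73, 73] 5 [73, 71, 72] 6 [72, 70, 71] 7 [71, 70, 69] 8 [71, 70, 70] 9 [72, 71, 71] 10 [75, 73, 73] 11 [75, 74, 74] 12 [75, 73, 73] 13 [83, 78, 73] 14 [105, 91, 77] 15 [120, 102, 80] 16 [124, 105, 81] 17 [124, 105, 81] 18 [124, 105, 81] 19 [126, 107, 83] 20 [139, 122, 100] 21 [164, 149, 128] 22 [173, 158, 137] 23 [176, 161, 141] 24 [179, 165, 145] 25 [181, 168, 149] 26 [183, 169, 150] 27 [183, 170, 151] 28 [183, 170, 151] 29 [182, 169, 150] 
front30 0.1132
rear30 0.0153
padtop 0.1223
padbot 0.1229
```

Request:
send_rows --pt "1 0.013 0 0 0 0 0" --pt "1 0.027 0 0 0 0 0" --pt "1 0.04 0 0 0 0 0" --pt "1 0.047 0 0 0 0 0" --pt "1 0.047 0 0 0 0 0"

```text
clock: 10.48
tcp_pos: [0.5282, 0.0147, 0.021]
orientation: [-2.066, -2.367, -0.0]
contact_force: [1.0, -0.4, 1.1]
grip_width: 0.085
```

Request:
send_rows --pt "1 0.007 0 0 0 0 0" --pt "1 0.007 0 0 0 0 0"

```text
clock: 10.65
tcp_pos: [0.5281, 0.0155, 0.021]
orientation: [-2.066, -2.366, -0.0]
contact_force: [0.0, -0.9, 1.4]
grip_width: 0.0853
```

Request:
send_rows --pt "1 0.007 0 0 0 0 0" --pt "1 0.007 0 0 0 0 0"

```text
clock: 10.82
tcp_pos: [0.5279, 0.0164, 0.021]
orientation: [2.066, 2.366, -0.0]
contact_force: [-0.8, -1.5, 0.8]
grip_width: 0.0851
```

Request:
send_rows --pt "1 0.007 0 0 0 0 0" --pt "1 0.007 0 0 0 0 0"

```text
clock: 10.98
tcp_pos: [0.5279, 0.0171, 0.0211]
orientation: [2.066, 2.366, -0.0]
contact_force: [1.2, -3.3, 0.6]
grip_width: 0.0854
```

Request:
send_rows --pt "1 0.007 0 0 0 0 0" --pt "1 0.007 0 0 0 0 0"

```text
clock: 11.15
tcp_pos: [0.5278, 0.0179, 0.0211]
orientation: [2.066, 2.365, -0.001]
contact_force: [2.1, -4.9, -0.6]
grip_width: 0.0856
```

Run:
```python
from h import *
F=[]
f=snap('wrist','w6')
for i in range(3): F.append(r.get_obs()['contact_force']); r.grab_frame('top')
print(np.round(F,2))
g=f['pixels'].astype(int)
for r_ in range(0,32): print(r_,g[r_,300:340].mean(0).astype(int)[0],end=' ')
```

```text
[[ 0.71 -4.83 -0.62]
 [ 0.82 -4.87 -1.09]
 [ 1.48 -4.83 -0.45]]
0 177 1 176 2 178 3 180 4 180 5 179 6 179 7 177 8 174 9 171 10 160 11 146 12 130 13 126 14 139 15 146 16 143 17 138 18 136 19 135 20 141 21 164 22 174 23 177 24 180 25 182 26 183 27 184 28 184 29 183 30 183 31 183
```

Request:
send_rows --pt "1 0.005 0 0 0 0 0" --pt "1 0.005 0 0 0 0 0"

```text
clock: 11.52
tcp_pos: [0.5277, 0.0184, 0.0211]
orientation: [2.066, 2.365, -0.001]
contact_force: [1.9, -6.1, -0.1]
grip_width: 0.0855
```

Request:
send_rows --pt "1 0.004 0 0 0 0 0" --pt "1 0.004 0 0 0 0 0" --pt "1 0.004 0 0 0 0 0"

```text
clock: 11.77
tcp_pos: [0.5277, 0.0187, 0.0211]
orientation: [2.066, 2.365, -0.001]
contact_force: [1.5, -6.5, 0.6]
grip_width: 0.0855
```

Request:
send_rows --pt "1 0.004 0 0 0 0 0" --pt "1 0.008 0 0 0 0 0" --pt "1 0.008 0 0 0 0 0"

```text
clock: 12.02
tcp_pos: [0.5276, 0.0193, 0.0211]
orientation: [2.066, 2.364, -0.001]
contact_force: [1.2, -8.0, -0.5]
grip_width: 0.0855
```

Run:
```python
from h import *
print(r.get_obs()['contact_force'].round(2) if hasattr(r.get_obs()['contact_force'],'round') else r.get_obs()['contact_force']);snap('top','t3');st()
```

```text
[ 1.22 -7.99 -0.51]
{'clock': np.float64(12.0667), 'tcp_pos': array([0.5276, 0.0194, 0.0211]), 'orientation': array([ 2.0662e+00,  2.3639e+00, -1.4000e-03]), 'contact_force': array([ 2.8456, -7.6646, -0.6815]), 'grip_width': np.float64(0.0856), 'joints': array([-0.5818,  0.6366,  0.5522,  2.0863, -0.6032,  0.5779,  0.5354])}
[[-1.338e-01  9.910e-01  9.000e-04]
 [ 9.910e-01  1.338e-01 -2.000e-03]
 [-2.100e-03  7.000e-04 -1.000e+00]]
```

Request:
send_rows --pt "1 0.003 0 0 0 0 0" --pt "1 0.003 0 0 0 0 0" --pt "1 0.003 0 0 0 0 0"

```text
clock: 12.32
tcp_pos: [0.5275, 0.0196, 0.0212]
orientation: [2.066, 2.363, -0.002]
contact_force: [1.9, -7.9, 0.0]
grip_width: 0.0857
```

Request:
send_rows --pt "1 -0.004 0 0 0 0 0" --pt "1 -0.008 0 0 0 0 0" --pt "1 -0.012 0 0 0 0 0" --pt "1 -0.016 0 0 0 0 0" --pt "1 -0.02 0 0 0 0 0" --pt "1 -0.024 0 0 0 0 0" --pt "1 -0.028 0 0 0 0 0" --pt "1 -0.032 0 0 0 0 0" --pt "1 -0.036 0 0 0 0 0" --pt "1 -0.04 0 0 0 0 0" --pt "1 -0.05 0 0 0 0 0" --pt "1 -0.07 0 0 0 0 0" --pt "1 -0.1 0 0 0 0 0" --pt "1 -0.15 0 0 0 0 0" --pt "1 -0.15 0 -0.1 0 0 0" --pt "1 -0.15 0 -0.3 0 0 0" --pt "1 -0.15 0 -0.55 0 0 0" --pt "1 -0.15 0 -0.8 0 0 0" --pt "1 -0.15 0 -1 0 0 0"

```text
clock: 13.9
tcp_pos: [0.5305, -0.0022, 0.1733]
orientation: [2.068, 2.364, 0.001]
contact_force: [0.9, 0.8, 0.4]
grip_width: 0.0856
```

Run:
```python
from h import *
st();snap('wrist','w7')
```

```text
{'clock': np.float64(13.9), 'tcp_pos': array([ 0.5305, -0.0022,  0.1733]), 'orientation': array([2.0679e+00, 2.3639e+00, 7.0000e-04]), 'contact_force': array([0.9111, 0.8365, 0.4376]), 'grip_width': np.float64(0.0856), 'joints': array([-0.7267,  0.4069,  0.7786,  2.007 , -0.3716,  0.871 ,  0.3885])}
[[-1.330e-01  9.911e-01  9.000e-04]
 [ 9.911e-01  1.330e-01 -2.000e-04]
 [-4.000e-04  9.000e-04 -1.000e+00]]
```

View pics/w7.png

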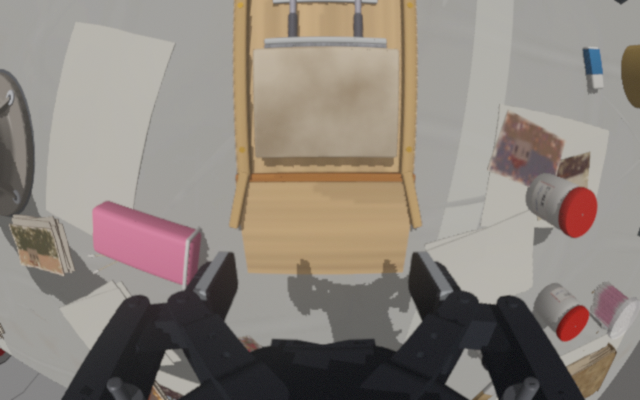

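Wrist view: the pack (252 to 398, 50 to 158) lies flat in the bed, touching the pad at row 45, with its rear clear of the lip. Next is the weight.

Request:
send_rows --pt "1 0.25 0.02 0 0 0 0" --pt "1 0.5 0.04 0 0 0 0" --pt "1 0.76 0.07 0 0 0 0"

```text
clock: 14.2
tcp_pos: [0.5253, 0.1132, 0.1716]
orientation: [2.071, 2.363, 0.002]
contact_force: [0.6, -0.3, 0.2]
grip_width: 0.0855
```

Request:
send_rows --pt "1 0.25 0.02 0 0 0 0" --pt "1 0.5 0.04 0 0 0 0" --pt "1 0.76 0.07 0 0 0 0"

```text
clock: 14.45
tcp_pos: [0.52, 0.2285, 0.1711]
orientation: [-2.068, -2.365, 0.0]
contact_force: [0.8, 0.2, 0.8]
grip_width: 0.0854
```

Request:
send_rows --pt "1 0.25 0.02 0 0 0 -0.03" --pt "1 0.5 0.04 0 0 0 -0.07" --pt "1 0.75 0.07 0 0 0 -0.11" --pt "1 0.75 0.07 0 0 0 -0.15" --pt "1 0.75 0.07 0 0 0 -0.19" --pt "1 0.75 0.07 0 0 0 -0.23" --pt "1 0.75 0.07 0 0 0 -0.27" --pt "1 0.75 0.07 0 0 0 -0.31" --pt "1 0.75 0.07 0 0 0 -0.35" --pt "1 0.75 0.07 0 0 0 -0.397" --pt "1 0.75 0.07 0 0 0 -0.397" --pt "1 0.75 0.07 0 0 0 -0.397"

```text
clock: 15.45
tcp_pos: [0.516, 0.3399, 0.171]
orientation: [-0.3, -3.127, -0.0]
contact_force: [-0.2, -0.6, 0.5]
grip_width: 0.0854
```

Run:
```python
from h import *
f=load('w7',True)
P=np.array([onz(f,u,.030) for u in [(252,50),(396,50),(401,157),(257,158)]]);print('pack',P.round(4).tolist(),P.mean(0).round(4))
st();f=snap('wrist','w8');print(f['rvec'])
```

```text
pack [[0.4514, 0.1166, 0.03], [0.5773, 0.1337, 0.03], [0.5972, 0.038, 0.03], [0.4671, 0.0193, 0.03]] [0.5233 0.0769 0.03  ]
{'clock': np.float64(15.45), 'tcp_pos': array([0.516 , 0.3399, 0.171 ]), 'orientation': array([-2.9970e-01, -3.1269e+00, -1.0000e-04]), 'contact_force': array([-0.2186, -0.6169,  0.5204]), 'grip_width': np.float64(0.0854), 'joints': array([-0.9773,  0.48  ,  0.3957,  1.7861, -0.2259,  0.9203,  0.8957])}
[[-9.818e-01  1.899e-01 -3.000e-04]
 [ 1.899e-01  9.818e-01  1.000e-04]
 [ 3.000e-04  0.000e+00 -1.000e+00]]
[-2.23465914 -1.84462452 -0.27704899]
```

View pics/w8.png

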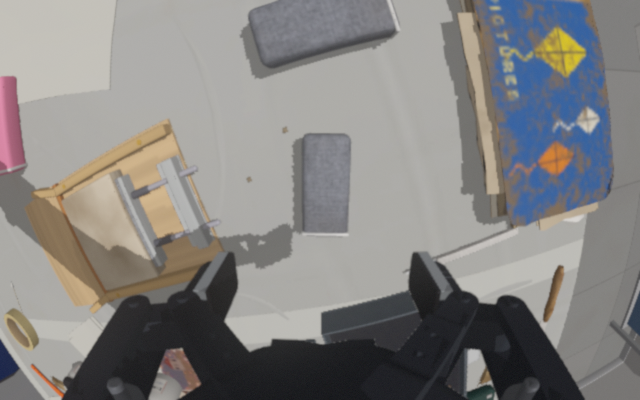

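Wrist view: the smaller grey weight (303 to 350, 134 to 235) is aligned with the tool. The larger one is at (323,30), well clear.

Run:
```python
from h import *
f=load('w8',True)
P=np.array([onz(f,u,.026) for u in [(305,134),(350,134),(349,234),(303,233)]]);print(P.round(4).tolist(),P.mean(0).round(4),np.linalg.norm(P[0]-P[1]),np.linalg.norm(P[1]-P[2]))
d=P[1]-P[2];e=P[0]-P[3];print(np.degrees(np.arctan2([d[1],e[1]],[d[0],e[0]])))
Rt=R.from_rotvec([-.2997,-3.1269,0]).as_matrix();dd=P.mean(0)-[.516,.3399,.171];print((Rt.T@dd/.15).round(3))
```

```text
[[0.463, 0.3343, 0.026], [0.4705, 0.3737, 0.026], [0.5653, 0.3567, 0.026], [0.5557, 0.313, 0.026]] [0.5136 0.3444 0.026 ] 0.040086166390055536 0.09629656992257622
[169.83407795 167.03185876]
[0.021 0.027 0.967]
```

Request:
send_rows --pt "1 0.01 0.015 0.2 0 0 0" --pt "1 0.01 0.015 0.4 0 0 0" --pt "1 0.01 0.015 0.6 0 0 0" --pt "1 0.01 0.015 0.75 0 0 0" --pt "1 0.01 0.015 0.85 0 0 0" --pt "1 0.01 0.015 0.93 0 0 0" --pt "1 0.01 0.015 1 0 0 0" --pt "1 0.01 0.015 1 0 0 0"

```text
clock: 16.17
tcp_pos: [0.5138, 0.3426, 0.0192]
orientation: [-0.297, -3.126, 0.003]
contact_force: [0.5, -0.3, 0.5]
grip_width: 0.0853
```

Request:
send_rows --pt "1 0 0 0.03 0 0 0" --pt "1 0 0 0.045 0 0 0" --pt "1 0 0 0.045 0 0 0"

```text
clock: 16.42
tcp_pos: [0.5149, 0.3435, 0.0147]
orientation: [0.296, 3.127, 0.001]
contact_force: [-0.1, -0.7, -0.2]
grip_width: 0.0853
```

Request:
send_rows --pt "0.6 0 0 0 0 0 0" --pt "0.5 0 0 0 0 0 0" --pt "0.4 0 0 0 0 0 0" --pt "0.4 0 0 0 0 0 0" --pt "0.4 0 0 0 0 0 0" --pt "0.4 0 0 0 0 0 0" --pt "0.4 0 0 0 0 0 0" --pt "0.4 0 0 0 0 0 0" --squeeze 45

```text
clock: 17.08
tcp_pos: [0.5149, 0.3432, 0.015]
orientation: [0.296, 3.127, 0.001]
contact_force: [-1.0, -1.1, 5.4]
grip_width: 0.0438
```

Request:
send_rows --pt "0.2 0 0 -0.02 0 0 0" --pt "0.2 0 0 -0.06 0 0 0" --pt "0.2 0 0 -0.15 0 0 0" --pt "0.2 0 0 -0.3 0 0 0" --pt "0.2 0 0 -0.45 0 0 0" --pt "0.2 0 0 -0.6 0 0 0" --pt "0.2 0 0 -0.6 0 0 0" --pt "0.2 0 0 -0.6 0 0 0"

```text
clock: 17.75
tcp_pos: [0.5152, 0.3438, 0.1056]
orientation: [0.295, 3.126, 0.003]
contact_force: [-0.5, -0.3, -7.1]
grip_width: 0.0443
```

Run:
```python
from h import *
o=st();Rt=R.from_rotvec(o['orientation']).as_matrix()
print((Rt.T@(np.array([.5215,.0767,.1])-o['tcp_pos'])/.15).round(3), 2*np.degrees(np.arctan2(o['orientation'][1],o['orientation'][0])))
```

```text
{'clock': np.float64(17.75), 'tcp_pos': array([0.5152, 0.3438, 0.1056]), 'orientation': array([0.2954, 3.1258, 0.0034]), 'contact_force': array([-0.4837, -0.3368, -7.1315]), 'grip_width': np.float64(0.0443), 'joints': array([-0.9568,  0.5636,  0.3639,  1.8271, -0.2696,  0.7965,  0.9273])}
[[-0.9823  0.1873  0.0021]
 [ 0.1873  0.9823  0.002 ]
 [-0.0017  0.0023 -1.    ]]
[-0.375 -1.741  0.034] 169.20274706292392
```

Request:
send_rows --pt "0.2 -0.02 -0.1 0 0 0 0" --pt "0.2 -0.05 -0.24 0 0 0 0" --pt "0.2 -0.08 -0.4 0 0 0 0" --pt "0.2 -0.12 -0.56 0 0 0 0" --pt "0.2 -0.15 -0.72 0 0 0 0" --pt "0.2 -0.19 -0.87 0 0 0 0"

```text
clock: 18.25
tcp_pos: [0.5162, 0.2073, 0.1024]
orientation: [-0.296, -3.124, 0.004]
contact_force: [-0.5, -0.6, -6.6]
grip_width: 0.044
```

Request:
send_rows --pt "0.2 -0.03 -0.16 0 0 0 -0.02" --pt "0.2 -0.07 -0.32 0 0 0 -0.04" --pt "0.2 -0.1 -0.48 0 0 0 -0.06" --pt "0.2 -0.14 -0.64 0 0 0 -0.08" --pt "0.2 -0.17 -0.78 0 0 0 -0.102" --pt "0.2 -0.185 -0.87 0 0 0 -0.102" --pt "0.2 -0.185 -0.87 0 0 0 -0.102" --pt "0.2 -0.185 -0.87 0 0 0 -0.102" --pt "0.2 -0.185 -0.87 0 0 0 -0.102"

```text
clock: 19.0
tcp_pos: [0.52, 0.0767, 0.1032]
orientation: [0.207, -3.133, 0.0]
contact_force: [0.6, -0.3, -6.4]
grip_width: 0.0439
```

Run:
```python
from h import *
o=st();Rt=R.from_rotvec(o['orientation']).as_matrix()
print((Rt.T@(np.array([.5215,.0767,.05])-o['tcp_pos'])/.15).round(3))
snap('wrist','w9');snap('top','t4')
```

```text
{'clock': np.float64(19.0), 'tcp_pos': array([0.52  , 0.0767, 0.1032]), 'orientation': array([ 0.2071, -3.1327,  0.    ]), 'contact_force': array([ 0.6256, -0.3439, -6.3856]), 'grip_width': np.float64(0.0439), 'joints': array([-0.509 ,  0.4318,  0.3043,  2.045 , -0.1979,  0.6941,  1.6248])}
[[-9.913e-01 -1.316e-01 -2.000e-03]
 [-1.316e-01  9.913e-01 -1.000e-04]
 [ 2.000e-03  1.000e-04 -1.000e+00]]
[-0.011 -0.001  0.355]
```

View pics/w9.png

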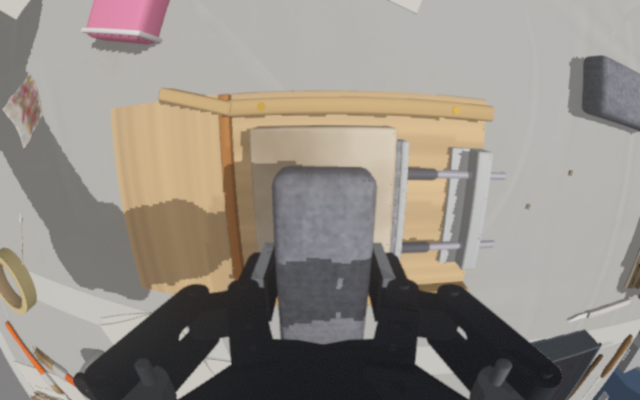

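The weight (275 to 375) is centred over the pack (250 to 395). The pack is still against the pad at column 397.

Request:
send_rows --pt "0.2 -0.005 0 0.07 0 0 0" --pt "0.2 -0.005 0 0.14 0 0 0" --pt "0.2 -0.005 0 0.2 0 0 0" --pt "0.2 -0.005 0 0.25 0 0 0" --pt "0.2 -0.005 0 0.29 0 0 0" --pt "0.2 -0.005 0 0.32 0 0 0" --pt "0.2 -0.005 0 0.345 0 0 0" --pt "0.2 -0.005 0 0.36 0 0 0" --pt "0.2 -0.005 0 0.36 0 0 0" --pt "0.2 -0.005 0 0.36 0 0 0"

```text
clock: 19.93
tcp_pos: [0.5218, 0.0764, 0.0504]
orientation: [-0.207, 3.135, 0.0]
contact_force: [0.1, 0.2, -6.7]
grip_width: 0.0438
```

Request:
send_rows --pt "0.2 0 0 0.005 0 0 0" --pt "0.2 0 0 0.01 0 0 0" --pt "0.2 0 0 0.01 0 0 0"

```text
clock: 20.18
tcp_pos: [0.5218, 0.0765, 0.0489]
orientation: [-0.207, 3.134, 0.0]
contact_force: [-0.1, -0.3, -6.9]
grip_width: 0.044
```

Request:
send_rows --pt "0.2 0 0 0.004 0 0 0" --pt "0.2 0 0 0.007 0 0 0" --pt "0.2 0 0 0.007 0 0 0"

```text
clock: 20.43
tcp_pos: [0.5216, 0.0764, 0.0477]
orientation: [0.207, -3.135, -0.0]
contact_force: [0.1, -0.3, -7.5]
grip_width: 0.0446
```

Request:
send_rows --pt "0.2 0 0 0.004 0 0 0" --pt "0.2 0 0 0.007 0 0 0" --pt "0.2 0 0 0.007 0 0 0"

```text
clock: 20.68
tcp_pos: [0.5216, 0.0764, 0.0466]
orientation: [0.207, -3.135, 0.0]
contact_force: [0.3, -0.6, -6.7]
grip_width: 0.0442
```

Request:
send_rows --pt "0.2 0 0 0.004 0 0 0" --pt "0.2 0 0 0.007 0 0 0" --pt "0.2 0 0 0.007 0 0 0"

```text
clock: 20.93
tcp_pos: [0.5216, 0.0764, 0.0455]
orientation: [0.207, -3.135, -0.0]
contact_force: [-0.6, -0.2, -7.2]
grip_width: 0.044
```

Request:
send_rows --pt "0.2 0 0 0.003 0 0 0" --pt "0.2 0 0 0.005 0 0 0" --pt "0.2 0 0 0.005 0 0 0"

```text
clock: 21.18
tcp_pos: [0.5217, 0.0764, 0.045]
orientation: [-0.207, 3.135, 0.0]
contact_force: [-1.4, 0.2, -4.5]
grip_width: 0.0441
```

Request:
send_rows --pt "0.2 0 0 0.003 0 0 0" --pt "0.2 0 0 0.005 0 0 0" --pt "0.2 0 0 0.005 0 0 0"

```text
clock: 21.43
tcp_pos: [0.5217, 0.0764, 0.045]
orientation: [-0.207, 3.135, 0.001]
contact_force: [-3.8, -0.4, 6.2]
grip_width: 0.0442
```

Request:
send_rows --pt "0.2 0 0 -0.003 0 0 0" --pt "0.2 0 0 -0.003 0 0 0" --pt "0.55 0 0 -0.003 0 0 0" --pt "0.62 0 0 -0.003 0 0 0" --pt "0.66 0 0 -0.003 0 0 0" --pt "0.66 0 0 -0.003 0 0 0" --pt "0.66 0 0 -0.003 0 0 0"

```text
clock: 22.02
tcp_pos: [0.522, 0.0765, 0.0447]
orientation: [-0.207, 3.134, 0.0]
contact_force: [-0.2, 0.3, 0.3]
grip_width: 0.0563
```

Request:
send_rows --pt "0.66 0 0 -0.03 0 0 0" --pt "0.66 0 0 -0.08 0 0 0" --pt "0.66 0 0 -0.15 0 0 0" --pt "0.66 0 0 -0.3 0 0 0" --pt "0.66 0 0 -0.5 0 0 0" --pt "0.66 0 0 -0.75 0 0 0" --pt "0.66 0 0 -1 0 0 0" --pt "0.66 0 0 -1 0 0 0" --pt "0.66 0 0 -1 0 0 0"

```text
clock: 22.77
tcp_pos: [0.5233, 0.0767, 0.198]
orientation: [-0.206, 3.129, 0.003]
contact_force: [-0.4, -0.3, -0.5]
grip_width: 0.0566
```

Run:
```python
from h import *
st();snap('wrist','w10')
```

```text
{'clock': np.float64(22.7667), 'tcp_pos': array([0.5233, 0.0767, 0.198 ]), 'orientation': array([-2.0630e-01,  3.1287e+00,  3.1000e-03]), 'contact_force': array([-0.352 , -0.2501, -0.5153]), 'grip_width': np.float64(0.0566), 'joints': array([-0.5577,  0.293 ,  0.3553,  1.9733, -0.131 ,  0.8905,  1.5682])}
[[-0.9913 -0.1313  0.0059]
 [-0.1313  0.9913  0.0024]
 [-0.0062  0.0016 -1.    ]]
```

View pics/w10.png

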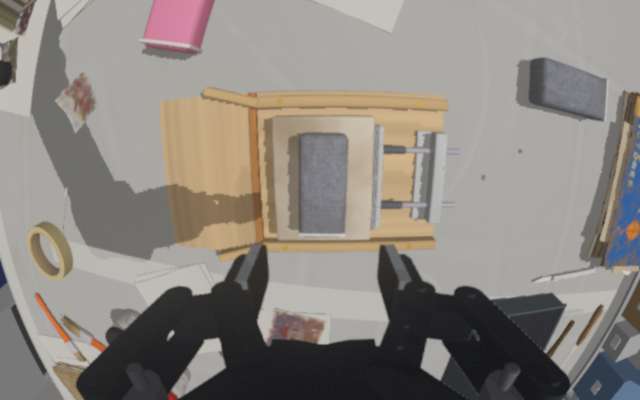

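Run:
```python
from h import *
f=load('w10',True)
P=np.array([onz(f,u,.056) for u in [(300,134),(347,133),(345,234),(301,234)]]);Q=np.array([onz(f,u,.030) for u in [(274,116),(373,115),(372,239),(276,240)]])
print(P.mean(0).round(4),Q.mean(0).round(4),np.linalg.norm(P[1]-P[2]),np.linalg.norm(Q[1]-Q[2]))
r.hand_in()
```

```text
[0.5203 0.0774 0.056 ] [0.5216 0.0782 0.03  ] 0.09625109543182768 0.12968848645050832
the job is handed in; nothing more can be done
```

The job is done and handed in at about 23 s on the clock, well under the 72 s limit.

- **Pack:** I slid it up the ramp and over the lip with the two open fingers. It lay flat in the bed, square to the guides.
- **Press:** The wrist force along the push direction settled at about 8 N, and no reading came near 14 N. Those readings include roughly 1 N of sliding friction, so the push on the pad itself was perhaps 7 N. I then backed off slowly, and the later images show the pack still against the pad.
- **Weight:** I used the smaller grey weight, the one about 100 mm long. It was lowered in steps of about 1 mm or less, then released. The force read about 6 N just after contact, so I eased off slightly before opening the fingers.
- **Last check:** The final wrist image shows the weight flat on the pack, with their centres about 1.5 mm apart. The gripper is about 15 cm above and touching nothing.

The arm's path never came near the jar, loupe or tape, but I did not measure their positions again afterwards. My estimates from the overhead and wrist cameras differed by a few millimetres for the weight's starting position. The pad at rest came out between 115 and 123 mm depending on the view. So I found the pad by touch.

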